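# Clamp a squash on its side in the prep-board vise for peeling

### The arm

A 7-joint arm with a two-finger parallel gripper is mounted at the origin on the work surface. World frame = base frame: x ahead of the robot, y to its left, z up, the work surface at z = 0. Lengths are in m, angles in rad, forces in N, time in s.
With the tool pointing down it reaches from about 0.4 to 0.875 m from the base axis. Payload 19.3 kg.
Tool frame: the origin (TCP) lies at the very end of the fingers, on their centre line; the grasp point (between the pads) lies 19 mm behind it; z points along the fingers, y is the line along which they close (so a half turn about z gives the same grasp; the last joint's range is limited). The gripper opens to 85 mm and grips with 20 to 120 N. Pads are 22 mm wide; open, the fingers measure 114 mm over their backs; the gripper's body (76 mm by 85 mm) begins 54 mm behind the grasp point. The pads swing forward as they close: fully open they stand 13 mm farther back than shut.
Start: joints at [1.188, 0.521, -0.036, 1.599, 0.021, 1.021, -0.113], TCP at [0.192, -0.595, 0.231] pointing down, gripper open.
Joint ranges: [-2.91, 2.91], [-0.3, 2.13], [-1.5, 1.42], [0.17, 2.43], [-1.26, 4.41], [0.16, 1.93], [-2.52, 2.52]. Speed limits (rad/s): [1.89, 1.89, 2.39, 2.39, 3.01, 3.01, 3.01].

### API

Orientations are given as [roll, pitch, yaw] about the fixed x, y, z axes, in that order (R = Rz(yaw) Ry(pitch) Rx(roll)).
In Python, from workcell import monitor, optics, job_done gives the robot as it stands.
- The arm moves only by the shell command python3 -m handwheel 'ROWS' [FORCE]. ROWS is JSON, a list of rows, each an object of numbers: "dx", "dy", "dz": the shift along the tool's x, y, z in cm; "wx", "wy", "wz": the turn, a rotation vector about the tool's x, y, z in rad; "claw": the opening in per cent of the stroke, from 0 (shut) to 100 (fully open). A call has 1 to 8 rows; each row shifts and turns the commanded pose from where the row before left it, along the tool's axes as they then stand; what a row does not reach is not made up. A row lasts 1/8 s, in which the tool goes at most 62.5 mm and 10.7 degrees, less where a joint would pass 70% of its speed; a pose out of reach is approached as far as the arm can. A call with a gripper value outside its range is refused whole. The fingers move at their own pace and stop on an object; FORCE is the grip in N (left out, the last holds). Time passes only in rows, so rows that do not move let the fingers close. It gives the time, the measured TCP pose, the force, the opening and the grip force at its end, in the units of the state.
- monitor.observe(): the state, without advancing time (a new reading comes with each control period).
- optics.grab_frame(name): name is "side" or "top"; returns a dict with "frame" (384x512x3 uint8, blue, green, red), "fovy" (degrees; the focal length in pixels is half the picture's height over the tangent of half this angle, whatever the lens; pixels are square), "cx", "cy" (the principal point, pixels), "k1" (the pictures are not rectified: a ray, as slopes to the right and down, at radius r is drawn at 1 + k1 r^2 times it, then the intrinsics apply), "R" (3x3) and "t" (3): a world point X has camera coordinates R X + t. Camera axes: x right, y down, z forward; pixel columns grow to the right and rows downward; lengths in m; the calibration is good to about 2 mm. A picture is of the moment at which its call begins. There is no depth.
- job_done(): hands the job in; it is judged then, once.
Trained networks look in the newest picture that a camera, given by its name, has taken for a name from the list of things; names that differ only in an ending like _2 or _b are one class to them, and where a whole thing is asked for, a point or a joint stands for the part that bears it (a point fixed in the world has none). Each returns a list of dicts, best first, with "p" (0 to 1); they miss things now and then, are a little off and sometimes report something else, mostly with a low value. They report only what shows in the picture. A call takes as long as a camera call. They do not tell look-alikes from the thing itself.
- optics.masks_of(name, camera): "region" (384x512 bool, what is visible of it) and "rect" ([left, top, width, height] in pixels, round what is visible of it).
The state is a dict: "clock": time; "qpos": joint angles; "qd": joint speeds; "joint_efforts": joint torques, N m; "position": TCP position; "tool_rot": TCP orientation; "force": force on the tool from outside, world axes, zero at the start; "moment": the same for the moment, N m; "grip_width": finger opening in m; "finger_force": force on a finger pad.
Only numpy, scipy, OpenCV 4.12 (cv2) and the standard library are available. Lean on these libraries where they do the work, as an engineer would, in place of code of your own. Each camera call takes 0.05 s, during which the arm holds its last target. There are 200 camera calls.

### The job

Get the squash ready for peeling: lay the upright piece of butternut squash gently on its side on the preparation board, between the open jaws of its vise and along them, so that the jaws will grip it about the middle of its length - lower it, do not let it topple over. Let go of it, then crank the handle until the sliding jaw holds the squash firmly against the fixed jaw. Leave the peeler, the measuring cup and the carrot where they are.

Things in the scene. Friction and masses are not known exactly. Their poses are not given: they have to be found in the camera images.
- board: Cream plastic preparation board with a screw vise, top 32 mm above the counter, fixed on suction feet. Origin: on the counter (z 0) below the vise's mid width. +y runs along the screw from crank to fixed jaw, x along the jaws. Board spans x -160..160, y -75..165 mm. A nut bracket 62 mm wide, its top 82 mm above the counter, stands at y -67..-47. The throat between the jaws is open at both x ends.
- fixed_jaw: Fixed jaw: grey, ribbed rubber face, 70 mm wide (board x -35..35), 17 mm thick, top 42 mm above the board (74 mm above the counter). Origin: bottom middle of its clamping face (at board y +75, on the board's top); the face looks to board -y.
- jaw: Sliding jaw, 70 mm wide (board x -35..35), 16 mm thick, top 42 mm above the board; slides along board y only, driven by the screw. Origin: bottom middle of its clamping face, which looks to board +y. Gap between the jaws = distance from here to fixed_jaw's origin: 82 to 98 mm at the start, about 62 mm with the squash clamped; stops at 98 and 54 mm.
- crank (a joint): Crank turn q (rad). 0: arm straight up, jaw fully open. Increasing q tightens: clockwise seen from the crank's end looking along board +y; the grip's middle is at board x = 36 sin q, height 68 + 36 cos q mm. A turn moves jaw and crank together 16 mm to board +y (gap = 98 - 2.546 q mm). Starts at 0.1 to 6.2. About 2.5 N at the grip turns it, 6 to 10 N is firmly tight; it stays where left.
- grip_mid (a point): Middle of the crank's grip: black round handle, 18 mm diameter, 50 mm long, parallel to board y, 36 mm off the screw axis, sticking out towards board -y from the crank arm (arm face 27 mm from this point on the +y side). It spins freely on its pin, so it can be pinched across from above and led round the circle. Lowest height 32 mm above the counter, beyond the board's edge.
- crank_axis (a point): Point on the screw axis, 68 mm above the counter at board x 0, level along board y with grip_mid: centre of the grip's circle, radius 36 mm. It moves along board y with the jaw.
- squash: Trimmed neck of a butternut squash, tan, flat orange cut ends: cylinder 62 mm diameter, 180 mm long, 0.4 to 0.6 kg. Origin: mid-length, on its axis; z along its length. Starts standing on the counter left of the board. Lying on the board its origin is 63 mm above the counter. Held lightly (3 to 8 N) by the fingertips near its top, it pivots between them while its lower edge rests on the board.
- peeler: Y-shaped peeler, black handle, orange fork, about 140 x 70 x 14 mm, lying on the board behind the fixed jaw. Origin: underside, where handle and fork meet. A bystander.
- cup: White plastic measuring cup, 84 mm across, 55 mm high, with a flat handle 80 mm long, on the counter to the right of the crank. Origin: centre of its base. A bystander.
- carrot: Part of a carrot, 120 mm long, 35 mm thick, lying on the counter at the far left. Origin: underside, middle. A bystander.
Not all that is in view belongs to the job. What is shaped like the squash but pink is not meant.

How it is judged:
By the outcome, as a careful person would: the job done as asked, in the order asked, and still so for the second after the job is handed in, with the robot touching nothing.
It also fails if it takes over 72 s, if anything falls off the work surface, if the arm or the gripper's body presses on something with over 40 N, if the wrist force passes 120 N, or if a joint passes its speed limit or range.

## Working session

There is one attempt and no reset: what is moved stays moved. The work goes in short steps, Python scripts to look and compute and a shell command to move; the robot and the scene stay as the last step left them, time stands still between calls to the robot, and variables do not carry over. Pictures are saved under pics/ and viewed, at most 10 in all, crops included, and the job is handed in when it is done.

```bash
ls; mkdir -p pics
cat > h.py <<'E'
import numpy as np, cv2
from workcell import monitor, optics, job_done
def K(f):
    h=f["frame"].shape[0]; fl=h/2/np.tan(np.radians(f["fovy"])/2); return fl
def proj(f,X):
    c=np.asarray(f["R"])@np.asarray(X,float)+f["t"]; s=c[:2]/c[2]; s=s*(1+f["k1"]*(s@s)); return K(f)*s+[f["cx"],f["cy"]]
def ray(f,p):
    fl=K(f); d=(np.array(p,float)-[f["cx"],f["cy"]])/fl; s=d.copy()
    for _ in range(30): s=d/(1+f["k1"]*(s@s))
    R=np.asarray(f["R"]); return -R.T@np.asarray(f["t"]), R.T@np.array([s[0],s[1],1])
def atz(f,p,z):
    o,d=ray(f,p); return o+d*(z-o[2])/d[2]
def tri(f1,p1,f2,p2):
    A=np.zeros((3,3));b=np.zeros(3)
    for f,p in((f1,p1),(f2,p2)):
        o,d=ray(f,p); d/=np.linalg.norm(d); M=np.eye(3)-np.outer(d,d); A+=M;b+=M@o
    return np.linalg.solve(A,b)
E
python3 - <<'E'
from h import *
s=monitor.observe(); print({k:np.round(v,3).tolist() for k,v in s.items()})
fs={}
for c in("top","side"):
    f=optics.grab_frame(c); fs[c]=f
    cv2.imwrite(f"pics/{c}0.png",f["frame"]); print(c,f["fovy"],f["cx"],f["cy"],f["k1"],-np.asarray(f["R"]).T@f["t"])
    for n in("board","fixed_jaw","jaw","crank","grip_mid","squash","peeler","cup","carrot"):
        for d in optics.masks_of(n,c)[:3]:
            m=np.argwhere(d["region"]).mean(0)[::-1]; print(n,round(d["p"],2),np.round(d["rect"]),m.round(1))
E
python3 -c "
import cv2,numpy as np
a=[cv2.imread(f'pics/{c}0.png') for c in('top','side')]
for c,i in zip(('top','side'),a): cv2.imwrite(f'pics/{c}0b.png',cv2.resize(i,None,fx=1.56,fy=1.56))"
```

```text
pics
{'clock': 0.0, 'qpos': [1.188, 0.522, -0.036, 1.6, 0.021, 1.021, -0.113], 'qd': [0.0, -0.001, -0.0, 0.0, -0.001, 0.0, 0.001], 'joint_efforts': [-0.0, -92.712, 1.98, -36.993, 0.018, 0.008, 0.0], 'position': [0.192, -0.594, 0.231], 'tool_rot': [-3.14, 0.0, 0.313], 'force': [0.358, 0.171, 0.159], 'moment': [0.012, -0.046, -0.017], 'finger_force': 0.0, 'grip_width': 0.085}
top 47.163747992140344 257.4461851344136 186.16328993822543 0.015558367443789292 [0.33861516 0.01475577 1.15220723]
board 0.58 [197. 119. 147. 136.] [257.7 184.8]
fixed_jaw 0.66 [231. 163.  13.  35.] [237.3 178.7]
jaw 0.7 [276. 174.  67.  26.] [305.9 184.1]
crank 0.82 [290. 174.  51.  22.] [320.2 183.6]
squash 0.9 [ 85. 262.  49.  32.] [107.5 278.3]
squash 0.63 [ 96. 215.  45.  32.] [120.4 229.9]
peeler 0.56 [207. 155.  28.  52.] [218.5 178.7]
cup 0.8 [356. 189.  63.  33.] [379.3 206.6]
carrot 0.7 [140. 137.  12.  48.] [144.3 156.4]
side 48.93170148776095 257.0917468799976 201.16455205292883 -0.14382079533099812 [0.28880185 0.56814217 0.86114668]
board 0.6 [161. 145. 159. 134.] [243.7 210.2]
fixed_jaw 0.62 [212. 200.  28.  30.] [227.3 214.1]
jaw 0.89 [247. 141.  40.  59.] [265.5 173.2]
crank 0.79 [267. 149.  21.  24.] [276.5 157.1]
grip_mid 0.42 [273. 146.  12.  10.] [278.1 149.4]
squash 0.73 [186. 298.  42.  64.] [208.1 327. ]
squash 0.65 [235. 338.  37.  45.] [253.1 361.6]
peeler 0.76 [187. 209.  54.  46.] [215.7 231.2]
peeler 0.6 [186. 295.  42.  68.] [207.9 327.1]
cup 0.94 [299. 118.  43.  40.] [316.4 140. ]
carrot 0.96 [116. 269.  51.  36.] [140.8 288.2]
```

View pics/top0b.png

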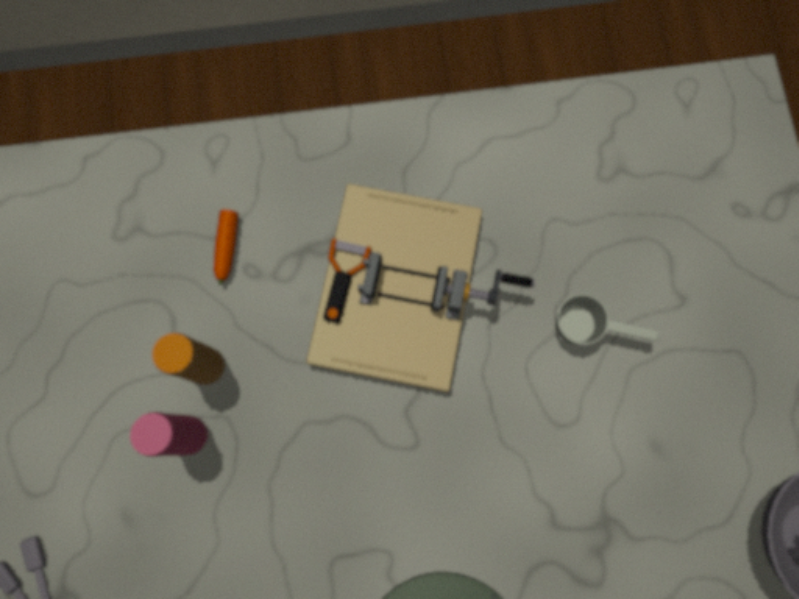

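View pics/side0b.png

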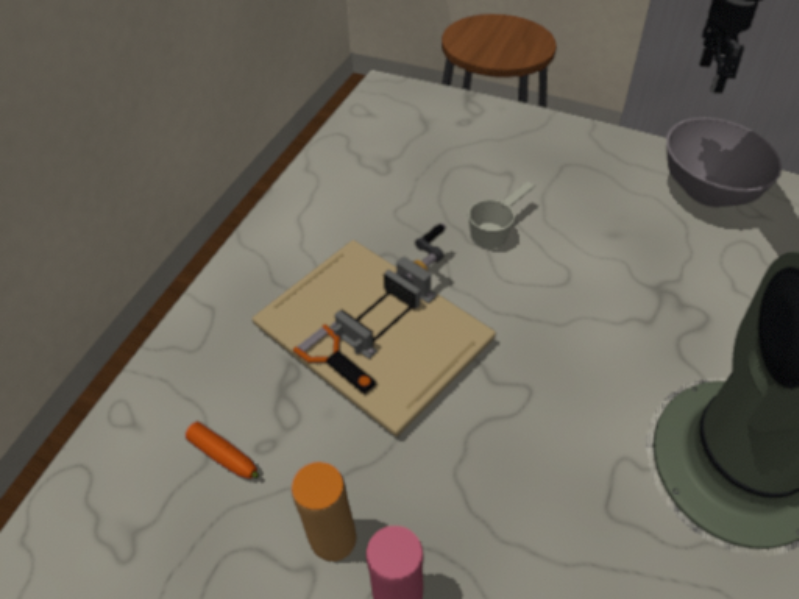

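The pictures show two squash-shaped cylinders. In the top picture (original pixels) one has an orange top at (111,227) with a tan body, and the other is pink at (97,278). The tan one with the orange end fits the description. The board is in the middle, with its crank pointing right at about (330,180). I'll measure next and confirm the squash in a crop.

Run:
```python
from h import *
from scipy.optimize import least_squares
f=optics.grab_frame("top"); g=optics.grab_frame("side")
# board corners (view px/1.5625)
s=1.5605
ct=np.array([(349,185),(482,208),(449,388),(309,364)])/s
cs=np.array([(354,241),(495,335),(398,436),(253,319)])/s
P=[atz(f,p,0.032) for p in ct]; print(np.round(P,3))
print(np.round([atz(g,p,0.032) for p in cs],3))
# corners local: board +y runs to fixed jaw (image left). 
loc=np.array([(160,165),(160,-75),(-160,-75),(-160,165)])/1e3
side_loc=np.array([(160,-75),(-160,-75),(-160,165),(160,165)])/1e3
def w(q,l,z):
    c,sn=np.cos(q[2]),np.sin(q[2]); return np.array([q[0]+c*l[0]-sn*l[1],q[1]+sn*l[0]+c*l[1],z])
def res(q): return np.concatenate([proj(f,w(q,l,.032))-p for l,p in zip(loc,ct)]+[proj(g,w(q,l,.032))-p for l,p in zip(side_loc,cs)])
r=least_squares(res,[.35,0,0]); print("board",r.x,np.round(r.fun,1)); q=r.x
m=optics.masks_of
# squash: top disc colours
for nm,im,c in(("f",f,0),("g",g,0)):
    hsv=cv2.cvtColor(im["frame"],cv2.COLOR_BGR2HSV)
    mk=cv2.inRange(hsv,(8,170,160),(20,255,255)); n,l,st,ce=cv2.connectedComponentsWithStats(mk)
    for i in range(1,n):
        if st[i,4]>60: print(nm,st[i],ce[i].round(1),atz(im,ce[i],.18).round(3))
# jaw edges/grip: circle fit over q
for cam,im in(("top",f),("side",g)):
    for n in("grip_mid","crank","jaw"):
        for d in m(n,cam)[:1]: print(cam,n,d["p"],d["rect"])
# predicted grip by crank angle: ends of the grip
for t in np.arange(0,6.3,.4):
    gap=.098-2.546e-3*t; jy=.075-gap
    print(round(t,1),[proj(im,w(q,(.036*np.sin(t),0),0)).round(0).tolist() for im in()])if 0 else None
a=cv2.resize(f["frame"][150:215,225:355],None,fx=4,fy=4,interpolation=2)
b=cv2.resize(g["frame"][130:250,200:310],None,fx=3.2,fy=3.2,interpolation=2)
c=cv2.resize(f["frame"][200:300,75:150],None,fx=3,fy=3,interpolation=2)
cv=np.zeros((600,800,3),np.uint8)
cv[:260,:520]=a; cv[:300,525:750]=c; h,w_=b.shape[:2]; cv[265:600,:w_]=b[:335]
cv2.imwrite("pics/crop1.png",cv)
```

```text
[[ 0.783  0.057  0.032]
 [ 0.712 -0.165  0.032]
 [ 0.416 -0.065  0.032]
 [ 0.483  0.156  0.032]]
[[ 0.708 -0.161  0.032]
 [ 0.411 -0.057  0.032]
 [ 0.482  0.166  0.032]
 [ 0.783  0.062  0.032]]
board [ 0.58355897 -0.04432635 -0.320311  ] [-2.  -1.3  0.4 -0.   0.3  3.  -2.7  0.1 -0.5 -1.6  2.2 -2.2 -0.3 -1.5
 -1.4 -0.5]
f [139 135   8  39 121] [142.5 153. ] [0.664 0.246 0.18 ]
f [ 99 215  23  23 418] [109.8 225.8] [0.506 0.33  0.18 ]
g [120 272  40  31 308] [139.  287.3] [0.635 0.335 0.18 ]
g [188 297  31  29 714] [202.9 310.8] [0.506 0.329 0.18 ]
top grip_mid 0.58 [320.9, 175.1, 19.7, 12.8]
top crank 0.73 [289.0, 175.6, 51.9, 20.9]
top jaw 0.63 [273.2, 172.2, 67.7, 29.3]
side crank 0.5 [266.5, 147.1, 18.5, 26.5]
side jaw 0.72 [246.1, 143.2, 39.6, 53.8]
```

View pics/crop1.png

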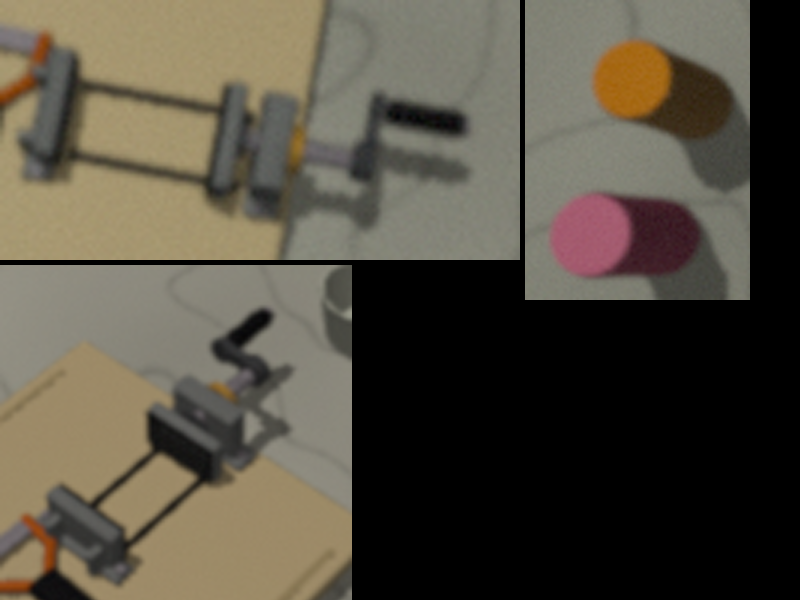

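The crop confirms it: the tan cylinder with the orange end is the squash, at world (0.506, 0.330), and the pink one is the decoy. Next come the crank angle and the approach rows.

```bash
cat >> h.py <<'E'
from scipy.linalg import logm,expm
from scipy.spatial.transform import Rotation as Ro
Q=np.array([0.5836,-0.0443,-0.3203])
xb=np.array([np.cos(Q[2]),np.sin(Q[2]),0]); yb=np.array([-np.sin(Q[2]),np.cos(Q[2]),0])
def B(x,y,z): return np.array([Q[0],Q[1],0])+xb*x+yb*y+np.array([0,0,z])
def T(R,p): M=np.eye(4);M[:3,:3]=R;M[:3,3]=p;return M
def down(yaw,tilt=0):  # tilt>0: tool z leans toward +tool-x
    return Ro.from_euler('xyz',[np.pi,0,yaw]).as_matrix()@Ro.from_euler('y',tilt).as_matrix()
def grasp(R,p): return T(R,np.asarray(p)+.019*R[:,2])
def now():
    s=monitor.observe(); return T(Ro.from_euler('xyz',s["tool_rot"]).as_matrix(),s["position"])
def rows(A,Bm,n):
    M=expm(np.real(logm(np.linalg.inv(A)@Bm))/n)
    print(n,"rows d[cm]",np.round(M[:3,3]*100,2),"w",Ro.from_matrix(M[:3,:3]).as_rotvec().round(3))
E
python3 - <<'E'
from h import *
f=optics.grab_frame("top"); g=optics.grab_frame("side")
G=tri(f,(331.3,179.4),g,(278,149)); d=G-B(0,0,0)
E=tri(f,(341,181),g,(284,145));
for P in(G,E): d=P-B(0,0,0); print("board coords",[d@xb,d@yb,d[2]], "q",np.arctan2(d@xb,d[2]-.068), "r",np.hypot(d@xb,d[2]-.068))
# jaw top front edge line, board y, from crop (top picture): z=.074
for p in [(225+245/4,150+88/4),(225+233/4,150+190/4),(225+72/4,150+55/4),(225+58/4,150+158/4)]:
    d=atz(f,p,.074)-B(0,0,0); print("jaw edge",d@xb,d@yb)
h=3.49
# leg 1 and 2
w1=T(down(1.6),[.5,-.15,.36]); rows(now(),w1,9)
Rp=down(h,np.radians(25)); print(Rp[:,2])
pre=grasp(Rp,np.array([.506,.330,.150])-Rp[:,2]*.12); rows(w1,pre,12); print(pre[:3,3])
E
```

```text
board coords [np.float64(0.035029708724441014), np.float64(-0.148118542806957), np.float64(0.07183446040881139)] q 1.4617673149342063 r 0.03523894975656796
board coords [np.float64(0.0359369954121556), np.float64(-0.1736027033144746), np.float64(0.06784884217286836)] q 1.5750024918896055 r 0.03593731331001242
jaw edge 0.031976246592223 -0.033131614283170754
jaw edge -0.0340484085566049 -0.03751558610056327
jaw edge 0.032268702330804006 0.07851203265087817
jaw edge -0.03494324215581517 0.07378409481966125
9 rows d[cm] [ 6.42 -0.52 -1.43] w [-0.    -0.    -0.143]
[-0.39722636 -0.14428241 -0.90630779]
12 rows d[cm] [2.48 4.15 1.21] w [ 0.034  0.025 -0.155]
[0.54611986 0.34457252 0.24153709]
```

```bash
python3 -m handwheel '[{"dx":4.8,"dy":-0.4,"dz":-1.1,"wz":-0.107,"claw":100},{"dx":4.8,"dy":-0.4,"dz":-1.1,"wz":-0.107},{"dx":4.8,"dy":-0.4,"dz":-1.1,"wz":-0.107},{"dx":4.8,"dy":-0.4,"dz":-1.1,"wz":-0.107},{"dx":4.8,"dy":-0.4,"dz":-1.1,"wz":-0.107},{"dx":4.8,"dy":-0.4,"dz":-1.1,"wz":-0.107},{"dx":4.8,"dy":-0.4,"dz":-1.1,"wz":-0.107},{"dx":4.8,"dy":-0.4,"dz":-1.1,"wz":-0.107}]'
python3 -m handwheel '[{"dx":4.8,"dy":-0.4,"dz":-1.1,"wz":-0.107},{"dx":4.8,"dy":-0.4,"dz":-1.1,"wz":-0.107},{"dx":4.8,"dy":-0.4,"dz":-1.1,"wz":-0.107},{"dx":4.8,"dy":-0.4,"dz":-1.1,"wz":-0.107},{}]'
python3 - <<'E'
from h import *
print(monitor.observe()["qpos"].round(2) if hasattr(monitor.observe()["qpos"],'round') else monitor.observe()["qpos"])
Rp=down(3.49,np.radians(25))
pre=grasp(Rp,np.array([.506,.330,.150])-Rp[:,2]*.12); rows(now(),pre,14)
E
```

```text
[ 1.19  0.52 -0.04  1.6   0.02  1.02 -0.11]
14 rows d[cm] [-7.34 -7.8  -2.68] w [-0.048  0.001  0.217]schema error: expected keys dx, dy, dz, wx, wy, wz, claw
schema error: expected keys dx, dy, dz, wx, wy, wz, claw
```

```bash
python3 -m handwheel '[{"dx":4.8,"dy":-0.4,"dz":-1.1,"wx":0,"wy":0,"wz":-0.107,"claw":100},{"dx":4.8,"dy":-0.4,"dz":-1.1,"wx":0,"wy":0,"wz":-0.107,"claw":100},{"dx":4.8,"dy":-0.4,"dz":-1.1,"wx":0,"wy":0,"wz":-0.107,"claw":100},{"dx":4.8,"dy":-0.4,"dz":-1.1,"wx":0,"wy":0,"wz":-0.107,"claw":100},{"dx":4.8,"dy":-0.4,"dz":-1.1,"wx":0,"wy":0,"wz":-0.107,"claw":100},{"dx":4.8,"dy":-0.4,"dz":-1.1,"wx":0,"wy":0,"wz":-0.107,"claw":100},{"dx":4.8,"dy":-0.4,"dz":-1.1,"wx":0,"wy":0,"wz":-0.107,"claw":100},{"dx":4.8,"dy":-0.4,"dz":-1.1,"wx":0,"wy":0,"wz":-0.107,"claw":100}]'
python3 -m handwheel '[{"dx":4.8,"dy":-0.4,"dz":-1.1,"wx":0,"wy":0,"wz":-0.107,"claw":100},{"dx":4.8,"dy":-0.4,"dz":-1.1,"wx":0,"wy":0,"wz":-0.107,"claw":100},{"dx":4.8,"dy":-0.4,"dz":-1.1,"wx":0,"wy":0,"wz":-0.107,"claw":100},{"dx":4.8,"dy":-0.4,"dz":-1.1,"wx":0,"wy":0,"wz":-0.107,"claw":100},{"dx":0,"dy":0,"dz":0,"wx":0,"wy":0,"wz":0,"claw":100}]'
python3 - <<'E'
from h import *
print(np.round(monitor.observe()["qpos"],2))
Rp=down(3.49,np.radians(25))
pre=grasp(Rp,np.array([.506,.330,.150])-Rp[:,2]*.12); rows(now(),pre,14)
E
```

```text
clock: 2.5
position: [0.4614, -0.3329, 0.3197]
tool_rot: [3.141, 0.0, 1.172]
force: [1.2, -0.6, 0.6]
grip_width: 0.0856
finger_force: 0.0
clock: 3.12
position: [0.4913, -0.1421, 0.3645]
tool_rot: [3.14, 0.0, 1.603]
force: [0.3, -0.7, -0.6]
grip_width: 0.0855
finger_force: 0.0
[ 0.57  0.25 -0.5   1.69  0.12  1.24  0.08]
14 rows d[cm] [1.98 3.58 1.05] w [ 0.029  0.021 -0.132]
```

```bash
python3 -m handwheel '[{"dx":2,"dy":3.6,"dz":1.0,"wx":0.029,"wy":0.021,"wz":-0.132,"claw":100},{"dx":2,"dy":3.6,"dz":1.0,"wx":0.029,"wy":0.021,"wz":-0.132,"claw":100},{"dx":2,"dy":3.6,"dz":1.0,"wx":0.029,"wy":0.021,"wz":-0.132,"claw":100},{"dx":2,"dy":3.6,"dz":1.0,"wx":0.029,"wy":0.021,"wz":-0.132,"claw":100},{"dx":2,"dy":3.6,"dz":1.0,"wx":0.029,"wy":0.021,"wz":-0.132,"claw":100},{"dx":2,"dy":3.6,"dz":1.0,"wx":0.029,"wy":0.021,"wz":-0.132,"claw":100},{"dx":2,"dy":3.6,"dz":1.0,"wx":0.029,"wy":0.021,"wz":-0.132,"claw":100},{"dx":0,"dy":0,"dz":0,"wx":0,"wy":0,"wz":0,"claw":100}]'
python3 - <<'E'
from h import *
print(np.round(monitor.observe()["qpos"],2))
Rp=down(3.49,np.radians(25))
pre=grasp(Rp,np.array([.506,.330,.150])-Rp[:,2]*.12); rows(now(),pre,7)
E
```

```text
clock: 4.12
position: [0.6496, 0.0832, 0.2872]
tool_rot: [-3.028, -0.218, 2.519]
force: [0.3, -0.7, 0.7]
grip_width: 0.0855
finger_force: 0.0
[ 0.17  0.74 -0.68  1.19  0.31  1.56  0.51]
7 rows d[cm] [2.   3.57 1.05] w [ 0.03   0.021 -0.133]
```

```bash
python3 -m handwheel '[{"dx":2,"dy":3.6,"dz":1.0,"wx":0.03,"wy":0.021,"wz":-0.133,"claw":100},{"dx":2,"dy":3.6,"dz":1.0,"wx":0.03,"wy":0.021,"wz":-0.133,"claw":100},{"dx":2,"dy":3.6,"dz":1.0,"wx":0.03,"wy":0.021,"wz":-0.133,"claw":100},{"dx":2,"dy":3.6,"dz":1.0,"wx":0.03,"wy":0.021,"wz":-0.133,"claw":100},{"dx":2,"dy":3.6,"dz":1.1,"wx":0.03,"wy":0.021,"wz":-0.133,"claw":100},{"dx":2,"dy":3.6,"dz":1.1,"wx":0.03,"wy":0.021,"wz":-0.133,"claw":100},{"dx":2,"dy":3.6,"dz":1.1,"wx":0.03,"wy":0.021,"wz":-0.133,"claw":100},{"dx":0,"dy":0,"dz":0,"wx":0,"wy":0,"wz":0,"claw":100}]'
python3 - <<'E'
from h import *
print(np.round(monitor.observe()["qpos"],2))
Rp=down(3.49,np.radians(25))
print(grasp(Rp,[.506,.33,.15])[:3,3])
rows(now(),grasp(Rp,np.array([.506,.330,.150])),6)
f=optics.grab_frame("side"); a=f["frame"][200:384,100:400]
cv2.imwrite("pics/pre.png",cv2.resize(a,None,fx=2.5,fy=2.5))
E
```

```text
clock: 5.12
position: [0.5464, 0.3456, 0.2428]
tool_rot: [-3.138, -0.436, -2.792]
force: [0.5, -0.9, -0.2]
grip_width: 0.0852
finger_force: 0.0
[-0.22  0.93 -0.87  1.08  0.42  1.75  0.95]
[0.4984527  0.32725863 0.13278015]
6 rows d[cm] [ 0.   -0.01  2.02] w [-0.001  0.     0.   ]
```

View pics/pre.png

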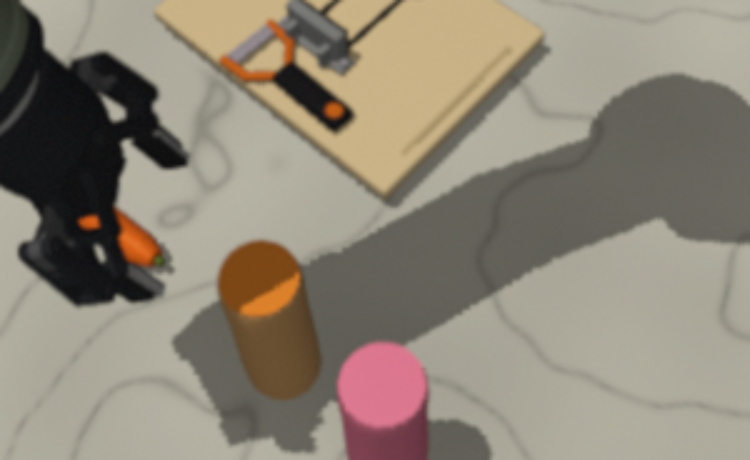

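The open hand leans toward the robot, lined up with the tan squash, whose orange top is at (260,280) in the crop. I'll advance and grip.

```bash
python3 -m handwheel '[{"dx":0,"dy":0,"dz":2,"wx":0,"wy":0,"wz":0,"claw":100},{"dx":0,"dy":0,"dz":2,"wx":0,"wy":0,"wz":0,"claw":100},{"dx":0,"dy":0,"dz":2,"wx":0,"wy":0,"wz":0,"claw":100},{"dx":0,"dy":0,"dz":2,"wx":0,"wy":0,"wz":0,"claw":100},{"dx":0,"dy":0,"dz":2,"wx":0,"wy":0,"wz":0,"claw":100},{"dx":0,"dy":0,"dz":2,"wx":0,"wy":0,"wz":0,"claw":100},{"dx":0,"dy":0,"dz":0,"wx":0,"wy":0,"wz":0,"claw":100}]'
python3 -m handwheel '[{"dx":0,"dy":0,"dz":0,"wx":0,"wy":0,"wz":0,"claw":60},{"dx":0,"dy":0,"dz":0,"wx":0,"wy":0,"wz":0,"claw":60},{"dx":0,"dy":0,"dz":0,"wx":0,"wy":0,"wz":0,"claw":60},{"dx":0,"dy":0,"dz":0,"wx":0,"wy":0,"wz":0,"claw":60},{"dx":0,"dy":0,"dz":0,"wx":0,"wy":0,"wz":0,"claw":60}]' 60
```

```text
clock: 6.05
position: [0.5021, 0.3239, 0.1334]
tool_rot: [-3.134, -0.435, -2.802]
force: [0.1, 0.5, 0.0]
grip_width: 0.0853
finger_force: 0.0
clock: 6.68
position: [0.502, 0.3264, 0.1354]
tool_rot: [-3.137, -0.432, -2.799]
force: [0.6, 0.7, 6.4]
grip_width: 0.0606
finger_force: 64.8
```

```bash
cat >> h.py <<'E'
def Rz(a): return Ro.from_euler('z',a).as_matrix()
hd=-2.799
PICK=T(Ro.from_euler('xyz',[-3.14159,-.4333,hd]).as_matrix(),[.502,.3264,.1354])
M=np.linalg.inv(PICK)@T(Rz(hd),[.506,.330,.090])
def S(frac,x,y,z): # squash pose, frac of 90deg laid
    return T(Rz(Q[2]+np.pi)@Ro.from_euler('y',frac*np.pi/2).as_matrix(),B(x,y,z))
def tool(s): return s@np.linalg.inv(M)
E
python3 - <<'E'
from h import *
L=now(); L[2,3]+=.15; rows(now(),L,5)
W=tool(S(0,-.03,.035,.24)); rows(L,W,10); print(W[:3,3], L[:3,3])
V=tool(S(1,0,.035,.15)); rows(W,V,12); print(V[:3,3],V[:3,2])
F=tool(S(1,0,.035,.064)); print(F[:3,3])
E
```

```text
5 rows d[cm] [ 1.26 -0.01 -2.72] w [-0.  0. -0.]
10 rows d[cm] [-0.41 -3.37 -0.18] w [-0.028  0.     0.06 ]
[ 0.56077727 -0.0020105   0.2854    ] [0.50195447 0.32637762 0.28538747]
12 rows d[cm] [0.46 0.   1.22] w [ 0.    -0.131  0.   ]
[0.55088427 0.00127123 0.1450231 ] [ 0.86142543 -0.28575689 -0.41986811]
[0.55088427 0.00127123 0.0590231 ]
```

```bash
python3 -m handwheel '[{"dx":1.26,"dy":0,"dz":-2.72,"wx":0,"wy":0,"wz":0,"claw":60},{"dx":1.26,"dy":0,"dz":-2.72,"wx":0,"wy":0,"wz":0,"claw":60},{"dx":1.26,"dy":0,"dz":-2.72,"wx":0,"wy":0,"wz":0,"claw":60},{"dx":1.26,"dy":0,"dz":-2.72,"wx":0,"wy":0,"wz":0,"claw":60},{"dx":1.26,"dy":0,"dz":-2.72,"wx":0,"wy":0,"wz":0,"claw":60},{"dx":0,"dy":0,"dz":0,"wx":0,"wy":0,"wz":0,"claw":60}]'
python3 -m handwheel '[{"dx":-0.4,"dy":-3.4,"dz":-0.2,"wx":-0.028,"wy":0,"wz":0.06,"claw":60},{"dx":-0.4,"dy":-3.4,"dz":-0.2,"wx":-0.028,"wy":0,"wz":0.06,"claw":60},{"dx":-0.4,"dy":-3.4,"dz":-0.2,"wx":-0.028,"wy":0,"wz":0.06,"claw":60},{"dx":-0.4,"dy":-3.4,"dz":-0.2,"wx":-0.028,"wy":0,"wz":0.06,"claw":60},{"dx":-0.4,"dy":-3.4,"dz":-0.2,"wx":-0.028,"wy":0,"wz":0.06,"claw":60}]'
python3 -m handwheel '[{"dx":-0.4,"dy":-3.4,"dz":-0.2,"wx":-0.028,"wy":0,"wz":0.06,"claw":60},{"dx":-0.4,"dy":-3.4,"dz":-0.2,"wx":-0.028,"wy":0,"wz":0.06,"claw":60},{"dx":-0.4,"dy":-3.4,"dz":-0.2,"wx":-0.028,"wy":0,"wz":0.06,"claw":60},{"dx":-0.4,"dy":-3.4,"dz":-0.2,"wx":-0.028,"wy":0,"wz":0.06,"claw":60},{"dx":-0.4,"dy":-3.4,"dz":-0.2,"wx":-0.028,"wy":0,"wz":0.06,"claw":60},{"dx":0,"dy":0,"dz":0,"wx":0,"wy":0,"wz":0,"claw":60}]'
python3 - <<'E'
from h import *
print(np.round(monitor.observe()["qpos"],2))
V=tool(S(1,0,.035,.15)); rows(now(),V,12)
E
```

```text
clock: 7.42
position: [0.5016, 0.3272, 0.2859]
tool_rot: [-3.137, -0.431, -2.798]
force: [0.1, -0.1, -6.5]
grip_width: 0.0604
finger_force: 67.2
clock: 8.05
position: [0.5588, 0.1644, 0.2841]
tool_rot: [-3.137, -0.434, -3.132]
force: [0.5, -0.2, -5.7]
grip_width: 0.0608
finger_force: 67.3
clock: 8.8
position: [0.5606, -0.0087, 0.2854]
tool_rot: [-3.136, -0.432, 2.817]
force: [-0.8, 0.2, -6.0]
grip_width: 0.0604
finger_force: 67.7
[ 0.43  0.72 -0.78  1.34  0.24  1.63  0.91]
12 rows d[cm] [0.48 0.06 1.21] w [-0.    -0.131 -0.   ]
```

```bash
python3 -m handwheel '[{"dx":0.5,"dy":0.06,"dz":1.2,"wx":0,"wy":-0.131,"wz":0,"claw":60},{"dx":0.5,"dy":0.06,"dz":1.2,"wx":0,"wy":-0.131,"wz":0,"claw":60},{"dx":0.5,"dy":0.06,"dz":1.2,"wx":0,"wy":-0.131,"wz":0,"claw":60},{"dx":0.5,"dy":0.06,"dz":1.2,"wx":0,"wy":-0.131,"wz":0,"claw":60},{"dx":0.5,"dy":0.06,"dz":1.2,"wx":0,"wy":-0.131,"wz":0,"claw":60},{"dx":0.5,"dy":0.06,"dz":1.2,"wx":0,"wy":-0.131,"wz":0,"claw":60},{"dx":0,"dy":0,"dz":0,"wx":0,"wy":0,"wz":0,"claw":60}]'
python3 -m handwheel '[{"dx":0.5,"dy":0.06,"dz":1.2,"wx":0,"wy":-0.131,"wz":0,"claw":60},{"dx":0.5,"dy":0.06,"dz":1.2,"wx":0,"wy":-0.131,"wz":0,"claw":60},{"dx":0.5,"dy":0.06,"dz":1.2,"wx":0,"wy":-0.131,"wz":0,"claw":60},{"dx":0.5,"dy":0.06,"dz":1.2,"wx":0,"wy":-0.131,"wz":0,"claw":60},{"dx":0.5,"dy":0.06,"dz":1.2,"wx":0,"wy":-0.131,"wz":0,"claw":60},{"dx":0.5,"dy":0.06,"dz":1.2,"wx":0,"wy":-0.131,"wz":0,"claw":60},{"dx":0,"dy":0,"dz":0,"wx":0,"wy":0,"wz":0,"claw":60}]'
python3 - <<'E'
from h import *
s=monitor.observe(); print(np.round(s["qpos"],2),np.round(s["moment"],2))
rows(now(),tool(S(1,0,.035,.15)),1); rows(now(),tool(S(1,0,.035,.064)),6)
ims=[]
for c in("side","top"):
    f=optics.grab_frame(c); ims.append(cv2.resize(f["frame"][90:270,140:360],None,fx=1.8,fy=1.8))
    X=now()@M; print(c,[proj(f,(X@[0,0,k,1])[:3]).round(0) for k in(-.09,.09)])
cv2.imwrite("pics/v.png",np.hstack(ims))
E
```

```text
clock: 9.68
position: [0.5247, 0.0108, 0.2185]
tool_rot: [-3.137, 0.353, 2.83]
force: [0.4, 1.0, -4.7]
grip_width: 0.0605
finger_force: 68.4
clock: 10.55
position: [0.5245, -0.0079, 0.1414]
tool_rot: [-2.945, 0.712, 2.963]
force: [-0.3, -0.5, -5.5]
grip_width: 0.0607
finger_force: 68.7
[ 0.28  0.6  -0.91  2.41  1.81  1.04 -0.72] [0.76 1.61 0.03]
1 rows d[cm] [-2.08  1.6   1.02] w [-0.079 -0.414  0.127]
6 rows d[cm] [0.82 0.4  1.14] w [-0.013 -0.069  0.021]
side [array([229., 172.]), array([279., 189.])]
top [array([271., 156.]), array([255., 215.])]
```

View pics/v.png

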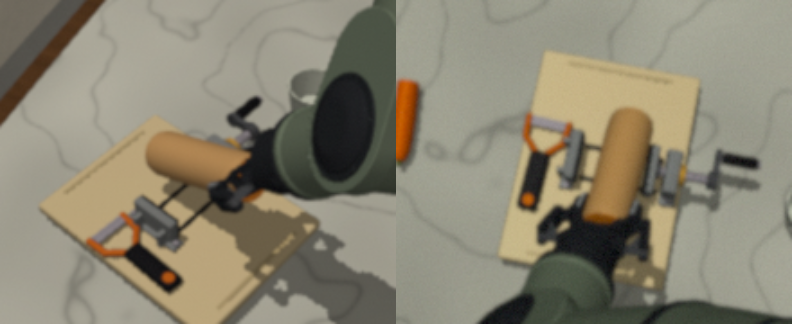

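The squash hangs above the throat with its far end about 24° low and hasn't slipped. Joint 4 reached its limit, so I'll lower it at this tilt with its centre 20 mm further out. Its lower edge will then meet the board and I can level it there.

Run:
```python
from h import *
N=now(); X=N@M; d=X[:3,3]-B(0,0,0); a=X[:3,2]; print("centre",d@xb,d@yb,d[2],"axis",a@xb,a@yb,a[2])
for fr,x,z in((.73,.02,.14),(.73,.02,.105)): 
    G=tool(S(fr,x,.035,z)); rows(N,G,4); N=G
```

```text
centre -0.02209574243496705 0.015508966325335848 0.13173574451320513 axis -0.9183954946723099 0.04995847408966458 0.39249696334142053
4 rows d[cm] [-0.97  0.42  0.51] w [-0.026  0.004  0.026]
4 rows d[cm] [0.57 0.   0.66] w [-0.  0.  0.]
```

```bash
python3 -m handwheel '[{"dx":-0.97,"dy":0.42,"dz":0.51,"wx":-0.026,"wy":0,"wz":0.026,"claw":60},{"dx":-0.97,"dy":0.42,"dz":0.51,"wx":-0.026,"wy":0,"wz":0.026,"claw":60},{"dx":-0.97,"dy":0.42,"dz":0.51,"wx":-0.026,"wy":0,"wz":0.026,"claw":60},{"dx":-0.97,"dy":0.42,"dz":0.51,"wx":-0.026,"wy":0,"wz":0.026,"claw":60},{"dx":0,"dy":0,"dz":0,"wx":0,"wy":0,"wz":0,"claw":60}]'
python3 - <<'E'
from h import *
print(np.round(monitor.observe()["qpos"],2))
N=now(); X=N@M; d=X[:3,3]-B(0,0,0); a=X[:3,2]; print("centre",d@xb,d@yb,d[2],"axis",a@xb,a@yb,a[2])
rows(N,tool(S(.73,.02,.035,.106)),4);rows(N,tool(S(.9,.01,.035,.106)),4)
E
```

```text
clock: 11.28
position: [0.5724, -0.0054, 0.1552]
tool_rot: [-3.139, 0.733, 2.825]
force: [-0.8, 0.1, -5.1]
grip_width: 0.0605
finger_force: 68.9
[ 0.4   0.59 -0.92  2.33  1.91  0.9  -0.74]
centre 0.020824526466763756 0.03549051713407282 0.14187627085540483 axis -0.9193218294711643 -0.0017077650168546962 0.393502804813942
4 rows d[cm] [ 0.59 -0.01  0.65] w [0.    0.005 0.001]
4 rows d[cm] [ 1.08 -0.01  0.56] w [ 0.    -0.062  0.001]
```

```bash
python3 -m handwheel '[{"dx":0.6,"dy":0,"dz":0.65,"wx":0,"wy":0,"wz":0,"claw":60},{"dx":0.6,"dy":0,"dz":0.65,"wx":0,"wy":0,"wz":0,"claw":60},{"dx":0.6,"dy":0,"dz":0.65,"wx":0,"wy":0,"wz":0,"claw":60},{"dx":0.5,"dy":0,"dz":0.6,"wx":0,"wy":0,"wz":0,"claw":60},{"dx":0,"dy":0,"dz":0,"wx":0,"wy":0,"wz":0,"claw":60}]'
python3 - <<'E'
from h import *
print(np.round(monitor.observe()["qpos"],2))
N=now(); X=N@M; d=X[:3,3]-B(0,0,0); a=X[:3,2]; print("centre",d@xb,d@yb,d[2],"axis",a@xb,a@yb,a[2])
rows(N,tool(S(.87,.012,.035,.086)),4);rows(N,tool(S(.87,.012,.035,.106)),4)
E
```

```text
clock: 11.9
position: [0.5714, -0.0045, 0.1196]
tool_rot: [-3.138, 0.731, 2.828]
force: [0.7, 0.0, -4.8]
grip_width: 0.0606
finger_force: 68.9
[ 0.37  0.69 -0.9   2.35  2.    0.98 -0.82]
centre 0.019571548621284726 0.03610871997564198 0.10619690297387266 axis -0.9185529196664668 -0.0030841699030452097 0.39528599983836843
4 rows d[cm] [ 0.69 -0.02  0.34] w [ 0.    -0.051  0.001]
4 rows d[cm] [ 0.33 -0.02 -0.01] w [ 0.    -0.051  0.001]
```

```bash
python3 -m handwheel '[{"dx":0.69,"dy":0,"dz":0.34,"wx":0,"wy":-0.051,"wz":0,"claw":60},{"dx":0.69,"dy":0,"dz":0.34,"wx":0,"wy":-0.051,"wz":0,"claw":60},{"dx":0.69,"dy":0,"dz":0.34,"wx":0,"wy":-0.051,"wz":0,"claw":60},{"dx":0.69,"dy":0,"dz":0.34,"wx":0,"wy":-0.051,"wz":0,"claw":60},{"dx":0,"dy":0,"dz":0,"wx":0,"wy":0,"wz":0,"claw":60}]'
python3 - <<'E'
from h import *
s=monitor.observe();print(np.round(s["qpos"],2),np.round(s["moment"],2))
N=now(); X=N@M; d=X[:3,3]-B(0,0,0); a=X[:3,2]; print("centre",d@xb,d@yb,d[2],"axis",a@xb,a@yb,a[2])
rows(N,tool(S(1,.0,.035,.064)),4)
E
```

```text
clock: 12.52
position: [0.5668, 0.0055, 0.0865]
tool_rot: [-3.126, 0.895, 2.859]
force: [-0.6, -1.9, -3.1]
grip_width: 0.0609
finger_force: 66.7
[ 0.48  1.13 -1.21  2.43  2.24  1.6  -0.77] [ 0.16  1.65 -0.55]
centre 0.013639047792208326 0.04507765657980091 0.08040700315474002 axis -0.9705451516610423 -0.022082909802102767 0.23990509307206748
4 rows d[cm] [ 0.77 -0.21  0.09] w [ 0.004 -0.061  0.005]
```

Run:
```python
from h import *
N=now(); F=S(1,0,.036,.064); gp=(F@M_ if 0 else F@np.linalg.inv(M)); g=gp[:3,3]-.019*gp[:3,2]; d=g-B(0,0,0); print("grip pt",d@xb,d@yb,d[2])
for th in(45,42):
    R=down(Q[2]+np.pi,-np.radians(th)); G=grasp(R,g); print(G[:3,3]); rows(N,G,8)
# y correct only
Y=N.copy(); Y[:3,3]+=-.009*yb; Y[:3,:3]=down(Q[2]+np.pi,-np.radians(48)); rows(N,Y,2); rows(Y,grasp(down(Q[2]+np.pi,-np.radians(45)),g),6)
```

```text
grip pt -0.06264411745492343 0.03395297846432046 0.06700059790456471
[0.54758378 0.00341971 0.05356557]
8 rows d[cm] [ 0.46 -0.09  0.11] w [0.002 0.014 0.003]
[0.54689893 0.00364689 0.05288085]
8 rows d[cm] [ 0.47 -0.09  0.12] w [0.001 0.02  0.003]
2 rows d[cm] [ 0.01 -0.45 -0.  ] w [0.006 0.029 0.012]
6 rows d[cm] [0.6  0.02 0.16] w [-0.     0.009  0.   ]
```

```bash
python3 -m handwheel '[{"dx":0,"dy":-0.45,"dz":-0.1,"wx":0.006,"wy":0.01,"wz":0.012,"claw":60},{"dx":0,"dy":-0.45,"dz":-0.1,"wx":0.006,"wy":0.01,"wz":0.012,"claw":60},{"dx":0,"dy":0,"dz":0,"wx":0,"wy":0,"wz":0,"claw":60}]'
python3 -m handwheel '[{"dx":0,"dy":0,"dz":0,"wx":0,"wy":0,"wz":0,"claw":70},{"dx":0,"dy":0,"dz":0,"wx":0,"wy":0,"wz":0,"claw":70}]' 20
python3 - <<'E'
from h import *
s=monitor.observe();print(np.round(s["qpos"],2),np.round(s["moment"],2))
N=now(); X=N@M; d=X[:3,3]-B(0,0,0); a=X[:3,2]; print("centre",d@xb,d@yb,d[2],"axis",a@xb,a@yb,a[2])
rows(N,grasp(down(Q[2]+np.pi,-np.radians(45)),B(-.0626,.034,.067)),8)
E
```

```text
clock: 12.9
position: [0.5649, -0.0033, 0.0936]
tool_rot: [-3.139, 0.886, 2.826]
force: [0.6, 0.2, -5.4]
grip_width: 0.0604
finger_force: 66.6
clock: 13.15
position: [0.5645, -0.0025, 0.0923]
tool_rot: [-3.139, 0.885, 2.827]
force: [0.3, -0.1, -5.6]
grip_width: 0.0603
finger_force: 66.6
[ 0.53  1.15 -1.27  2.43  2.21  1.62 -0.74] [0.65 1.87 0.05]
centre 0.013867571561295281 0.03583632515810741 0.08570698944305691 axis -0.9681786285901729 -0.0032469487961691037 0.2502390866047247
8 rows d[cm] [0.51 0.01 0.16] w [0.    0.012 0.   ]
```

```bash
python3 -m handwheel '[{"dx":0.5,"dy":0,"dz":0.15,"wx":0,"wy":0.01,"wz":0,"claw":70},{"dx":0.5,"dy":0,"dz":0.15,"wx":0,"wy":0.01,"wz":0,"claw":70}]' 20
python3 -m handwheel '[{"dx":0,"dy":0,"dz":0,"wx":0,"wy":0,"wz":0,"claw":71},{"dx":0,"dy":0,"dz":0,"wx":0,"wy":0,"wz":0,"claw":71}]' 20
```

```text
clock: 13.4
position: [0.5606, -0.0012, 0.0823]
tool_rot: [-3.14, 0.864, 2.826]
force: [0.4, -1.5, -0.1]
grip_width: 0.0605
finger_force: 64.8
clock: 13.65
position: [0.5605, -0.0013, 0.0823]
tool_rot: [-3.14, 0.864, 2.826]
force: [0.1, 0.3, -1.2]
grip_width: 0.0605
finger_force: 49.8
```

```bash
python3 -m handwheel '[{"dx":0,"dy":0,"dz":0,"wx":0,"wy":0,"wz":0,"claw":72},{"dx":0,"dy":0,"dz":0,"wx":0,"wy":0,"wz":0,"claw":72}]' 20
python3 -m handwheel '[{"dx":0,"dy":0,"dz":0,"wx":0,"wy":0,"wz":0,"claw":72.5},{"dx":0,"dy":0,"dz":0,"wx":0,"wy":0,"wz":0,"claw":72.5}]' 20
python3 - <<'E'
from h import *
s=monitor.observe();print(np.round(s["qpos"],2))
N=now(); rows(N,grasp(down(Q[2]+np.pi,-np.radians(45)),B(-.0626,.034,.067)),8)
E
```

```text
clock: 13.9
position: [0.5603, -0.0013, 0.0822]
tool_rot: [-3.14, 0.863, 2.826]
force: [-1.6, 1.1, -2.2]
grip_width: 0.0614
finger_force: 15.6
clock: 14.15
position: [0.5605, -0.0014, 0.0823]
tool_rot: [-3.14, 0.864, 2.826]
force: [0.4, -0.1, 0.4]
grip_width: 0.0619
finger_force: 0.0
[ 0.53  1.16 -1.26  2.43  2.21  1.62 -0.74]
8 rows d[cm] [0.38 0.01 0.12] w [0.   0.01 0.  ]
```

Run:
```python
from h import *
ims=[]
for c in("side","top"):
    f=optics.grab_frame(c); ims.append(cv2.resize(f["frame"][120:250,190:320],None,fx=3,fy=3))
    for nm,X in(("held",now()@M),("flat",S(1,0,.036,.063))): print(c,nm,[proj(f,(X@[0,0,k,1])[:3]).round(0) for k in(-.09,.09)])
cv2.imwrite("pics/w.png",np.hstack(ims))
```

```text
side held [array([214., 182.]), array([265., 205.])]
side flat [array([215., 180.]), array([269., 217.])]
top held [array([264., 146.]), array([251., 207.])]
top flat [array([264., 147.]), array([250., 214.])]
```

View pics/w.png

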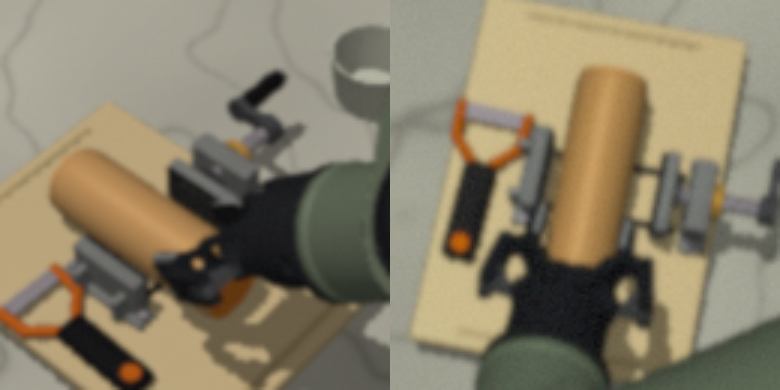

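The near end face at (265,218) in the side picture matches the flat prediction of (269,217). The squash is lying along the jaws, about centred, with no load on the hand. I'll open a little and back out along the tool axis.

```bash
python3 -m handwheel '[{"dx":0,"dy":0,"dz":0,"wx":0,"wy":0,"wz":0,"claw":78},{"dx":0,"dy":0,"dz":0,"wx":0,"wy":0,"wz":0,"claw":82},{"dx":0,"dy":0,"dz":-1,"wx":0,"wy":0,"wz":0,"claw":88},{"dx":0,"dy":0,"dz":-1.5,"wx":0,"wy":0,"wz":0,"claw":88},{"dx":0,"dy":0,"dz":-1.5,"wx":0,"wy":0,"wz":0,"claw":90},{"dx":-1,"dy":0,"dz":-1.5,"wx":0,"wy":0.05,"wz":0,"claw":90},{"dx":-1.5,"dy":0,"dz":-1.5,"wx":0,"wy":0.05,"wz":0,"claw":90},{"dx":-1.5,"dy":0,"dz":-1,"wx":0,"wy":0.05,"wz":0,"claw":90}]'
python3 - <<'E'
from h import *
print(np.round(monitor.observe()["qpos"],2))
N=now(); d=N[:3,3]-B(0,0,0); print(d@xb,d@yb,d[2])
E
```

```text
clock: 15.25
position: [0.5509, 0.0148, 0.165]
tool_rot: [-3.131, 0.703, 2.824]
force: [0.1, 0.7, -0.5]
grip_width: 0.0769
finger_force: 0.0
[ 0.65  0.91 -1.48  2.33  1.79  1.38 -0.53]
-0.0496119477055046 0.04584465574086044 0.1650389740543664
```

Run:
```python
from h import *
rows(now(),T(down(2.2,-.2),[.52,-.05,.34]),8)
```

```text
8 rows d[cm] [-1.16 -0.8  -1.91] w [0.033 0.061 0.071]
```

```bash
python3 -m handwheel '[{"dx":-1.2,"dy":-0.8,"dz":-1.9,"wx":0.03,"wy":0.06,"wz":0.07,"claw":90},{"dx":-1.2,"dy":-0.8,"dz":-1.9,"wx":0.03,"wy":0.06,"wz":0.07,"claw":90},{"dx":-1.2,"dy":-0.8,"dz":-1.9,"wx":0.03,"wy":0.06,"wz":0.07,"claw":90},{"dx":-1.2,"dy":-0.8,"dz":-1.9,"wx":0.03,"wy":0.06,"wz":0.07,"claw":90},{"dx":-1.2,"dy":-0.8,"dz":-1.9,"wx":0.03,"wy":0.06,"wz":0.07,"claw":90},{"dx":-1.2,"dy":-0.8,"dz":-1.9,"wx":0.03,"wy":0.06,"wz":0.07,"claw":90},{"dx":-1.2,"dy":-0.8,"dz":-1.9,"wx":0.03,"wy":0.06,"wz":0.07,"claw":90},{"dx":-1.2,"dy":-0.8,"dz":-1.9,"wx":0.03,"wy":0.06,"wz":0.07,"claw":90}]'
python3 - <<'E'
from h import *
print(np.round(monitor.observe()["qpos"],2))
rows(now(),T(down(1.25),B(.036,-.152,.26)),10)
E
```

```text
clock: 16.25
position: [0.5212, -0.0535, 0.3403]
tool_rot: [3.119, 0.203, 2.208]
force: [-1.1, 0.4, 0.3]
grip_width: 0.0771
finger_force: 0.0
[ 0.94  0.5  -1.45  1.8   0.72  1.3  -0.05]
10 rows d[cm] [-1.5   0.14  0.98] w [0.012 0.018 0.096]
```

```bash
python3 -m handwheel '[{"dx":-1.9,"dy":0.2,"dz":1.2,"wx":0.015,"wy":0.022,"wz":0.12,"claw":60},{"dx":-1.9,"dy":0.2,"dz":1.2,"wx":0.015,"wy":0.022,"wz":0.12,"claw":60},{"dx":-1.9,"dy":0.2,"dz":1.2,"wx":0.015,"wy":0.022,"wz":0.12,"claw":60},{"dx":-1.9,"dy":0.2,"dz":1.2,"wx":0.015,"wy":0.022,"wz":0.12,"claw":60},{"dx":-1.9,"dy":0.2,"dz":1.2,"wx":0.015,"wy":0.022,"wz":0.12,"claw":60},{"dx":-1.9,"dy":0.2,"dz":1.2,"wx":0.015,"wy":0.022,"wz":0.12,"claw":60},{"dx":-1.9,"dy":0.2,"dz":1.2,"wx":0.015,"wy":0.022,"wz":0.12,"claw":60},{"dx":-1.9,"dy":0.2,"dz":1.2,"wx":0.015,"wy":0.022,"wz":0.12,"claw":60}]'
python3 - <<'E'
from h import *
print(np.round(monitor.observe()["qpos"],2))
N=now(); d=N[:3,3]-B(0,0,0); print(d@xb,d@yb,d[2])
rows(now(),T(down(1.25),B(.036,-.152,.15)),6)
f=optics.grab_frame("top"); g=optics.grab_frame("side")
cv2.imwrite("pics/y.png",np.hstack([cv2.resize(x["frame"][120:250,190:320] if i else x["frame"][120:250,230:360],None,fx=3,fy=3) for i,x in enumerate((f,g))]))
E
```

```text
clock: 17.25
position: [0.5738, -0.2013, 0.2613]
tool_rot: [-3.141, 0.001, 1.245]
force: [-0.4, -0.4, -0.1]
grip_width: 0.051
finger_force: 0.0
[ 0.93  0.68 -1.11  1.58  0.63  1.28 -0.6 ]
0.04017842911907041 -0.15213238640098398 0.26132430623813657
6 rows d[cm] [ 0.   -0.07  1.86] w [-0.     0.    -0.001]
```

View pics/y.png

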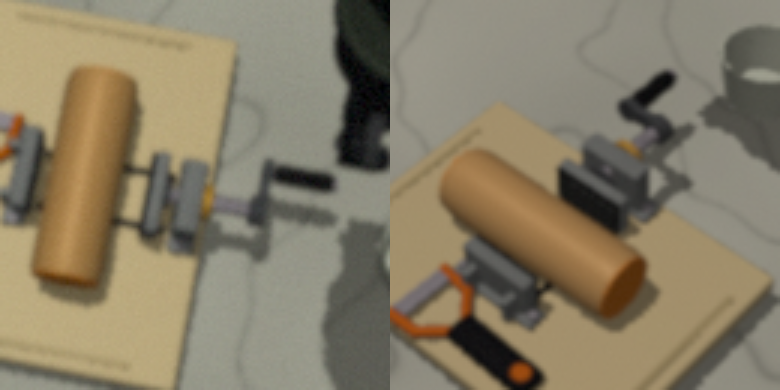

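The squash lies flat between the jaws and roughly centred in both views, and the peeler is untouched. The crank's grip is where I measured it. Going down onto the grip now.

```bash
python3 -m handwheel '[{"dx":0,"dy":-0.1,"dz":3,"wx":0,"wy":0,"wz":0,"claw":60},{"dx":0,"dy":-0.1,"dz":3,"wx":0,"wy":0,"wz":0,"claw":60},{"dx":0,"dy":-0.1,"dz":3,"wx":0,"wy":0,"wz":0,"claw":60},{"dx":0,"dy":-0.1,"dz":3,"wx":0,"wy":0,"wz":0,"claw":60},{"dx":0,"dy":-0.05,"dz":3,"wx":0,"wy":0,"wz":0,"claw":60},{"dx":0,"dy":0,"dz":3,"wx":0,"wy":0,"wz":0,"claw":60},{"dx":0,"dy":0,"dz":1.5,"wx":0,"wy":0,"wz":0,"claw":60},{"dx":0,"dy":0,"dz":1.4,"wx":0,"wy":0,"wz":0,"claw":60}]'
python3 -m handwheel '[{"dx":0,"dy":0,"dz":0,"wx":0,"wy":0,"wz":0,"claw":10},{"dx":0,"dy":0,"dz":0,"wx":0,"wy":0,"wz":0,"claw":10},{"dx":0,"dy":0,"dz":0,"wx":0,"wy":0,"wz":0,"claw":10},{"dx":0,"dy":0,"dz":0,"wx":0,"wy":0,"wz":0,"claw":10},{"dx":0,"dy":0,"dz":0,"wx":0,"wy":0,"wz":0,"claw":10}]' 40
python3 - <<'E'
from h import *
print(np.round(monitor.observe()["qpos"],2))
N=now(); d=N[:3,3]-B(0,0,0); print(d@xb,d@yb,d[2])
E
```

```text
clock: 18.35
position: [0.5699, -0.1994, 0.0527]
tool_rot: [3.141, 0.001, 1.249]
force: [0.7, -1.3, 0.5]
grip_width: 0.0513
finger_force: 0.0
clock: 18.98
position: [0.5703, -0.1999, 0.0535]
tool_rot: [3.14, 0.001, 1.248]
force: [4.4, -2.1, 1.7]
grip_width: 0.0166
finger_force: 39.9
[ 0.84  0.91 -0.93  1.75  0.88  0.96 -0.79]
0.03638551850676706 -0.15183408332672346 0.05348281570385352
```

Run:
```python
import numpy as np
q=1.45+.35*np.arange(41); x=3.6*np.sin(q); z=3.6*np.cos(q)
for i in range(40): print(i,round(q[i+1],2),"dy %.2f dz %.2f"%(x[i+1]-x[i],z[i]-z[i+1]))
```

```text
0 1.8 dy -0.07 dz 1.25
1 2.15 dy -0.49 dz 1.15
2 2.5 dy -0.86 dz 0.91
3 2.85 dy -1.12 dz 0.56
4 3.2 dy -1.25 dz 0.15
5 3.55 dy -1.22 dz -0.29
6 3.9 dy -1.05 dz -0.69
7 4.25 dy -0.75 dz -1.01
8 4.6 dy -0.36 dz -1.20
9 4.95 dy 0.08 dz -1.25
10 5.3 dy 0.50 dz -1.15
11 5.65 dy 0.87 dz -0.91
12 6.0 dy 1.12 dz -0.55
13 6.35 dy 1.25 dz -0.14
14 6.7 dy 1.22 dz 0.30
15 7.05 dy 1.04 dz 0.70
16 7.4 dy 0.74 dz 1.01
17 7.75 dy 0.35 dz 1.21
18 8.1 dy -0.09 dz 1.25
19 8.45 dy -0.51 dz 1.14
20 8.8 dy -0.87 dz 0.90
21 9.15 dy -1.13 dz 0.55
22 9.5 dy -1.25 dz 0.12
23 9.85 dy -1.21 dz -0.31
24 10.2 dy -1.03 dz -0.71
25 10.55 dy -0.73 dz -1.02
26 10.9 dy -0.34 dz -1.21
27 11.25 dy 0.10 dz -1.25
28 11.6 dy 0.52 dz -1.14
29 11.95 dy 0.88 dz -0.89
30 12.3 dy 1.13 dz -0.54
31 12.65 dy 1.25 dz -0.11
32 13.0 dy 1.21 dz 0.32
33 13.35 dy 1.03 dz 0.72
34 13.7 dy 0.72 dz 1.03
35 14.05 dy 0.32 dz 1.21
36 14.4 dy -0.11 dz 1.25
37 14.75 dy -0.53 dz 1.14
38 15.1 dy -0.89 dz 0.88
39 15.45 dy -1.14 dz 0.53
```

```bash
python3 -m handwheel '[{"dx":0.09,"dy":-0.07,"dz":1.25,"wx":0,"wy":0,"wz":0,"claw":10},{"dx":0.09,"dy":-0.49,"dz":1.15,"wx":0,"wy":0,"wz":0,"claw":10},{"dx":0.09,"dy":-0.86,"dz":0.91,"wx":0,"wy":0,"wz":0,"claw":10},{"dx":0.09,"dy":-1.12,"dz":0.56,"wx":0,"wy":0,"wz":0,"claw":10}]'
python3 - <<'E'
from h import *
s=monitor.observe();print(np.round(s["qpos"],2))
N=now(); d=N[:3,3]-B(0,0,0); print(d@xb,d@yb,d[2],"q",np.arctan2(d@xb,d[2]+.019-.068),"r",np.hypot(d@xb,d[2]+.019-.068),"F",np.array(s["force"])@xb,np.array(s["force"])@yb)
E
```

```text
clock: 19.48
position: [0.546, -0.1874, 0.0151]
tool_rot: [-3.141, 0.002, 1.249]
force: [-9.6, -1.0, 49.8]
grip_width: 0.0166
finger_force: 47.2
[ 0.82  0.93 -0.89  1.83  0.95  0.88 -0.87]
0.009395115335644138 -0.14768939139423556 0.015114378699722625 q 2.8711268846525715 r 0.035163952040063236 F -8.764159020094784 -3.9865860606544445
```

```bash
python3 -m handwheel '[{"dx":0,"dy":0,"dz":-0.2,"wx":0,"wy":0,"wz":0,"claw":10}]'
```

```text
clock: 19.6
position: [0.5459, -0.1879, 0.0171]
tool_rot: [-3.141, 0.002, 1.249]
force: [-8.0, 0.7, 21.9]
grip_width: 0.0167
finger_force: 44.4
```

```bash
python3 -m handwheel '[{"dx":0.09,"dy":-1.3,"dz":0,"wx":0,"wy":0,"wz":0,"claw":10},{"dx":0.09,"dy":-1.22,"dz":-0.29,"wx":0,"wy":0,"wz":0,"claw":10}]'
python3 -m handwheel '[{"dx":0.09,"dy":-1.05,"dz":-0.69,"wx":0,"wy":0,"wz":0,"claw":10},{"dx":0.09,"dy":-0.75,"dz":-1.01,"wx":0,"wy":0,"wz":0,"claw":10}]'
python3 -m handwheel '[{"dx":0.09,"dy":-0.36,"dz":-1.2,"wx":0,"wy":0,"wz":0,"claw":10},{"dx":0.09,"dy":0.08,"dz":-1.25,"wx":0,"wy":0,"wz":0,"claw":10}]'
python3 - <<'E'
from h import *
s=monitor.observe();print(np.round(s["qpos"],2))
N=now(); d=N[:3,3]-B(0,0,0); print(d@xb,d@yb,d[2],"q",np.arctan2(d@xb,d[2]+.015-.068),"r",np.hypot(d@xb,d[2]+.015-.068),"F",np.array(s["force"])@xb,np.array(s["force"])@yb)
E
```

```text
clock: 19.85
position: [0.524, -0.1789, 0.0196]
tool_rot: [3.139, 0.001, 1.248]
force: [8.8, -5.1, 16.3]
grip_width: 0.0167
finger_force: 43.8
clock: 20.1
position: [0.5078, -0.1718, 0.0366]
tool_rot: [3.139, 0.001, 1.248]
force: [13.3, -6.7, 3.0]
grip_width: 0.0163
finger_force: 42.7
clock: 20.35
position: [0.5051, -0.1692, 0.0608]
tool_rot: [3.14, 0.002, 1.248]
force: [9.4, -4.7, -5.1]
grip_width: 0.0163
finger_force: 41.7
[ 0.87  0.82 -0.95  1.94  0.89  0.88 -0.89]
-0.03517089881534461 -0.14327401418447236 0.06081183264199655 q -1.3522336660428753 r 0.0360280009535052 F 10.425344120313811 -1.4660521564240176
```

```bash
python3 -m handwheel '[{"dx":0.09,"dy":0.55,"dz":-1.15,"wx":0,"wy":0,"wz":0,"claw":10},{"dx":0.09,"dy":0.87,"dz":-0.91,"wx":0,"wy":0,"wz":0,"claw":10},{"dx":0.09,"dy":1.12,"dz":-0.55,"wx":0,"wy":0,"wz":0,"claw":10},{"dx":0.09,"dy":1.25,"dz":-0.14,"wx":0,"wy":0,"wz":0,"claw":10}]'
python3 -m handwheel '[{"dx":0.09,"dy":1.22,"dz":0.3,"wx":0,"wy":0,"wz":0,"claw":10},{"dx":0.09,"dy":1.04,"dz":0.7,"wx":0,"wy":0,"wz":0,"claw":10},{"dx":0.09,"dy":0.74,"dz":1.01,"wx":0,"wy":0,"wz":0,"claw":10},{"dx":0.09,"dy":0.35,"dz":1.21,"wx":0,"wy":0,"wz":0,"claw":10}]'
python3 - <<'E'
from h import *
s=monitor.observe();print(np.round(s["qpos"],2))
N=now(); d=N[:3,3]-B(0,0,0); print(d@xb,d@yb,d[2],"q",np.arctan2(d@xb,d[2]+.015-.068),"r",np.hypot(d@xb,d[2]+.015-.068),"F",np.array(s["force"])@xb,np.array(s["force"])@yb)
E
```

```text
clock: 20.85
position: [0.5418, -0.1782, 0.0888]
tool_rot: [-3.141, 0.004, 1.248]
force: [-3.4, -4.9, 15.2]
grip_width: 0.0161
finger_force: 43.6
clock: 21.35
position: [0.5757, -0.1852, 0.0557]
tool_rot: [3.14, 0.002, 1.248]
force: [0.2, -2.9, 2.1]
grip_width: 0.0166
finger_force: 42.2
[ 0.81  0.91 -0.93  1.75  0.88  0.97 -0.81]
0.03689093876965104 -0.1362184376524534 0.0557396300981243 q 1.4966694423001816 r 0.03699252541231392 F 1.1393659649005734 -2.6721836131391217
```

```bash
python3 -m handwheel '[{"dx":0.09,"dy":-0.09,"dz":1.25,"wx":0,"wy":0,"wz":0,"claw":10},{"dx":0.09,"dy":-0.51,"dz":1.14,"wx":0,"wy":0,"wz":0,"claw":10},{"dx":0.09,"dy":-0.87,"dz":0.9,"wx":0,"wy":0,"wz":0,"claw":10},{"dx":0.09,"dy":-1.13,"dz":0.5,"wx":0,"wy":0,"wz":0,"claw":10}]'
python3 -m handwheel '[{"dx":0.09,"dy":-1.25,"dz":0.1,"wx":0,"wy":0,"wz":0,"claw":10},{"dx":0.09,"dy":-1.21,"dz":-0.31,"wx":0,"wy":0,"wz":0,"claw":10},{"dx":0.09,"dy":-1.03,"dz":-0.71,"wx":0,"wy":0,"wz":0,"claw":10},{"dx":0.09,"dy":-0.73,"dz":-1.02,"wx":0,"wy":0,"wz":0,"claw":10}]'
python3 - <<'E'
from h import *
s=monitor.observe();print(np.round(s["qpos"],2))
N=now(); d=N[:3,3]-B(0,0,0); print(d@xb,d@yb,d[2],"q",np.arctan2(d@xb,d[2]+.015-.068),"r",np.hypot(d@xb,d[2]+.015-.068),"F",np.array(s["force"])@xb,np.array(s["force"])@yb)
E
```

```text
clock: 21.85
position: [0.5502, -0.1725, 0.0175]
tool_rot: [-3.141, 0.002, 1.248]
force: [-2.3, -4.3, 12.3]
grip_width: 0.0166
finger_force: 43.3
clock: 22.35
position: [0.5125, -0.1563, 0.0378]
tool_rot: [3.14, 0.002, 1.248]
force: [9.6, -9.3, 2.1]
grip_width: 0.0164
finger_force: 42.6
[ 0.82  0.86 -0.92  1.94  0.94  0.85 -0.94]
-0.032232484144952896 -0.12871634921473474 0.03778276375656176 q -2.011882981344127 r 0.03564403614972988 F 12.046994932031184 -5.7679168018109
```

```bash
python3 -m handwheel '[{"dx":0.07,"dy":-0.3,"dz":-1.21,"wx":0,"wy":0,"wz":0,"claw":10},{"dx":0.07,"dy":0.1,"dz":-1.25,"wx":0,"wy":0,"wz":0,"claw":10},{"dx":0.09,"dy":0.52,"dz":-1.14,"wx":0,"wy":0,"wz":0,"claw":10},{"dx":0.09,"dy":0.88,"dz":-0.89,"wx":0,"wy":0,"wz":0,"claw":10}]'
python3 -m handwheel '[{"dx":0.09,"dy":1.13,"dz":-0.54,"wx":0,"wy":0,"wz":0,"claw":10},{"dx":0.09,"dy":1.25,"dz":-0.05,"wx":0,"wy":0,"wz":0,"claw":10},{"dx":0.09,"dy":1.21,"dz":0.32,"wx":0,"wy":0,"wz":0,"claw":10}]'
python3 - <<'E'
from h import *
s=monitor.observe();print(np.round(s["qpos"],2))
N=now(); d=N[:3,3]-B(0,0,0); print(d@xb,d@yb,d[2],"q",np.arctan2(d@xb,d[2]+.015-.068),"r",np.hypot(d@xb,d[2]+.015-.068),"F",np.array(s["force"])@xb,np.array(s["force"])@yb)
E
```

```text
clock: 22.85
position: [0.5239, -0.1567, 0.0823]
tool_rot: [-3.14, 0.002, 1.249]
force: [-2.5, -2.7, -1.9]
grip_width: 0.0167
finger_force: 41.9
clock: 23.22
position: [0.5608, -0.1662, 0.0858]
tool_rot: [3.14, 0.002, 1.248]
force: [-0.5, -4.1, 5.7]
grip_width: 0.0167
finger_force: 42.7
[ 0.82  0.85 -0.97  1.79  0.84  0.98 -0.83]
0.016687306664649293 -0.12287558268936082 0.08581292000973945 q 0.47047136224075464 r 0.03681241534164266 F 0.7933370329575914 -4.040514048170811
```

```bash
for i in 1; do python3 -m handwheel '[{"dx":0.09,"dy":1.03,"dz":0.72,"wx":0,"wy":0,"wz":0,"claw":10}]'; python3 -m handwheel '[{"dx":0.09,"dy":0.72,"dz":1.03,"wx":0,"wy":0,"wz":0,"claw":10}]'; python3 -m handwheel '[{"dx":0.05,"dy":0.2,"dz":0.6,"wx":0,"wy":0,"wz":0,"claw":10}]'; python3 -m handwheel '[{"dx":0,"dy":0,"dz":0,"wx":0,"wy":0,"wz":0,"claw":10}]'; done
```

```text
clock: 23.35
position: [0.5709, -0.1686, 0.0783]
tool_rot: [3.14, 0.002, 1.248]
force: [0.3, -4.2, 2.9]
grip_width: 0.0161
finger_force: 42.4
clock: 23.48
position: [0.5779, -0.1698, 0.0677]
tool_rot: [3.14, 0.002, 1.248]
force: [-1.6, -3.1, 2.3]
grip_width: 0.0165
finger_force: 42.2
clock: 23.6
position: [0.5797, -0.1699, 0.0612]
tool_rot: [3.141, 0.001, 1.248]
force: [2.1, -6.6, 1.4]
grip_width: 0.0166
finger_force: 42.3
clock: 23.72
position: [0.5796, -0.1699, 0.0611]
tool_rot: [3.141, 0.001, 1.248]
force: [4.8, -6.8, -1.7]
grip_width: 0.0161
finger_force: 42.0
```

```bash
python3 -m handwheel '[{"dx":0.04,"dy":0.07,"dz":0.53,"wx":0,"wy":0,"wz":0,"claw":10}]'; python3 -m handwheel '[{"dx":0.04,"dy":0,"dz":0.54,"wx":0,"wy":0,"wz":0,"claw":10}]'
python3 - <<'E'
from h import *
f=optics.grab_frame("top");g=optics.grab_frame("side")
cv2.imwrite("pics/z.png",np.hstack([cv2.resize(x["frame"][120:250,190:320],None,fx=3,fy=3) for x in (f,g)]))
E
```

```text
clock: 23.85
position: [0.5804, -0.1698, 0.0564]
tool_rot: [3.14, 0.001, 1.248]
force: [2.0, -6.8, 2.2]
grip_width: 0.0164
finger_force: 42.3
clock: 23.98
position: [0.5806, -0.1695, 0.0508]
tool_rot: [3.14, 0.001, 1.248]
force: [2.0, -6.6, 2.6]
grip_width: 0.0164
finger_force: 42.3
```

View pics/z.png

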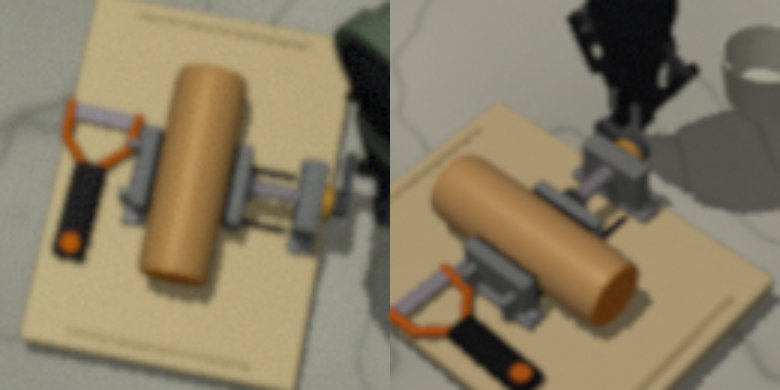

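The sliding jaw is right at the squash, with squash and jaws aligned in both views. I'll tighten in small steps and watch the tangential force.

```bash
python3 -m handwheel '[{"dx":0.03,"dy":-0.05,"dz":0.45,"wx":0,"wy":0,"wz":0,"claw":10}]'; python3 -m handwheel '[{"dx":0.03,"dy":-0.1,"dz":0.45,"wx":0,"wy":0,"wz":0,"claw":10}]';  python3 -m handwheel '[{"dx":0,"dy":0,"dz":0,"wx":0,"wy":0,"wz":0,"claw":10}]'
```

```text
clock: 24.2
position: [0.5802, -0.1691, 0.0465]
tool_rot: [3.14, 0.002, 1.248]
force: [2.3, -7.4, 4.7]
grip_width: 0.0168
finger_force: 42.4
clock: 24.32
position: [0.5793, -0.1686, 0.042]
tool_rot: [3.14, 0.002, 1.248]
force: [1.7, -7.7, 6.0]
grip_width: 0.0163
finger_force: 42.7
clock: 24.45
position: [0.5791, -0.1686, 0.0418]
tool_rot: [3.14, 0.002, 1.248]
force: [3.3, -6.3, 2.9]
grip_width: 0.0167
finger_force: 42.4
```

```bash
python3 -m handwheel '[{"dx":0.03,"dy":-0.15,"dz":0.41,"wx":0,"wy":0,"wz":0,"claw":10}]'; python3 -m handwheel '[{"dx":0.03,"dy":-0.19,"dz":0.38,"wx":0,"wy":0,"wz":0,"claw":10}]'
python3 - <<'E'
from h import *
s=monitor.observe()
N=now(); d=N[:3,3]-B(0,0,0); F=np.array(s["force"]); q=np.arctan2(d@xb-.001,d[2]+.015-.068); t=np.cos(q)*xb-np.sin(q)*np.array([0,0,1]); print(d@xb,d[2],"q",q,"tangential",F@t,"radial",F@(np.sin(q)*xb+np.cos(q)*np.array([0,0,1])),"axial",F@yb)
E
```

```text
clock: 24.58
position: [0.5782, -0.168, 0.0382]
tool_rot: [3.139, 0.002, 1.248]
force: [3.0, -8.6, 9.6]
grip_width: 0.0166
finger_force: 42.9
clock: 24.7
position: [0.5767, -0.1673, 0.0344]
tool_rot: [3.139, 0.002, 1.248]
force: [2.6, -9.2, 11.6]
grip_width: 0.0165
finger_force: 43.1
0.03212792221838554 0.03442070657878202 q 2.1089104790236 tangential -12.667356787425039 radial -1.3530489303328668 axial -7.948502457916568
```

```bash
python3 -m handwheel '[{"dx":0,"dy":0,"dz":0,"wx":0,"wy":0,"wz":0,"claw":10},{"dx":0,"dy":0,"dz":0,"wx":0,"wy":0,"wz":0,"claw":10}]'
python3 - <<'E'
from h import *
s=monitor.observe()
N=now(); d=N[:3,3]-B(0,0,0); F=np.array(s["force"]); q=np.arctan2(d@xb-.001,d[2]+.015-.068); t=np.cos(q)*xb-np.sin(q)*np.array([0,0,1]); print("q",q,"tangential",F@t)
E
```

```text
clock: 24.95
position: [0.5765, -0.1673, 0.0344]
tool_rot: [3.139, 0.002, 1.248]
force: [4.0, -9.0, 6.6]
grip_width: 0.0167
finger_force: 42.9
q 2.1116637398935127 tangential -9.066400377800392
```

That is firm, at about 9 N held. Releasing the crank and withdrawing upward.

```bash
python3 -m handwheel '[{"dx":0,"dy":0,"dz":0,"wx":0,"wy":0,"wz":0,"claw":55},{"dx":0,"dy":0,"dz":0,"wx":0,"wy":0,"wz":0,"claw":55},{"dx":0,"dy":0,"dz":0,"wx":0,"wy":0,"wz":0,"claw":55},{"dx":-0.2,"dy":0,"dz":-1.5,"wx":0,"wy":0,"wz":0,"claw":55},{"dx":-0.2,"dy":0,"dz":-3,"wx":0,"wy":0,"wz":0,"claw":55},{"dx":-0.2,"dy":0,"dz":-4,"wx":0,"wy":0,"wz":0,"claw":55},{"dx":-1,"dy":0,"dz":-4,"wx":0,"wy":0,"wz":0,"claw":55},{"dx":-2,"dy":0,"dz":-4,"wx":0,"wy":0,"wz":0,"claw":55}]'
python3 -m handwheel '[{"dx":-4,"dy":0,"dz":-3,"wx":0,"wy":0,"wz":0,"claw":55},{"dx":-4,"dy":0,"dz":-3,"wx":0,"wy":0,"wz":0,"claw":55},{"dx":-4,"dy":0,"dz":0,"wx":0,"wy":0,"wz":0,"claw":55},{"dx":0,"dy":0,"dz":0,"wx":0,"wy":0,"wz":0,"claw":55},{"dx":0,"dy":0,"dz":0,"wx":0,"wy":0,"wz":0,"claw":55}]'
python3 - <<'E'
from h import *
f=optics.grab_frame("top");g=optics.grab_frame("side")
cv2.imwrite("pics/end.png",np.hstack([cv2.resize(f["frame"][110:260,130:430],None,fx=1.6,fy=1.6),cv2.resize(g["frame"][110:260,190:350],None,fx=1.6,fy=1.6)]))
E
```

```text
clock: 25.95
position: [0.564, -0.1996, 0.2013]
tool_rot: [3.141, 0.001, 1.25]
force: [1.2, -0.5, 0.4]
grip_width: 0.0473
finger_force: 0.0
clock: 26.58
position: [0.5261, -0.3132, 0.2595]
tool_rot: [3.141, 0.001, 1.249]
force: [0.2, 0.2, -0.1]
grip_width: 0.0469
finger_force: 0.0
```

View pics/end.png

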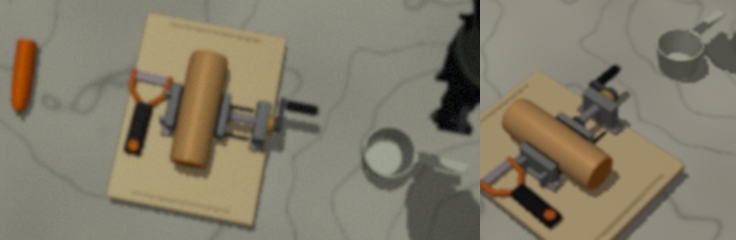

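The squash is clamped at mid-length between both jaws, at about (200,108) in the left view. The peeler, cup and carrot are where they were, and the hand is clear.

```bash
python3 -c "
from workcell import job_done
print(job_done())"
```

```text
the job is handed in; nothing more can be done
None
```

The squash was lowered onto the board and is clamped firmly at mid-length in the vise (about 9 N held at the crank); the job was handed in at about 27 s with the bystanders unmoved, though the hand pushed the crank grip with about 50 N for a moment early in the cranking.

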